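# Run the brayer one turn over the slab and hold it up level for inspection

## Task

Take the ink roller by its wooden handle, lift it straight up out of its bench rest, set its drum lightly on the flat stone slab and roll it along the slab in one direction until the drum has made one full turn or a little more, as a check that it runs freely. Then lift it clear and finish still holding it, steady and level, with the underside of the drum about ten centimetres above the slab and the drum still over it, so that the rubber can be looked over from below. Leave the other things on the table where they are.

Things in the scene. Friction and masses are not known exactly. Their poses are not given: they have to be found in the camera images.
- brayer: Hand ink roller, 230 g, loose: black rubber drum, 40 mm diameter, 90 mm wide, on a steel axle in a bent steel fork, wooden handle behind. Origin: centre of the drum, on its axis. y: drum axis; z: up; x: rolling direction, away from the handle. Standing on its drum with the handle level, the origin is 20 mm above the surface. Axle nuts reach y = -75 and +75 mm; drum weighs half of it.
- handle_grip (a point): Where to grip from above: on the centre line of the straight round wooden handle, 26 mm thick, at x = -95, z = +35 mm in the roller's frame. The handle is parallel to the roller's x, from x = -66 to -180 mm; free to grip from -80 to -125 mm while parked. The drum's weight hangs ahead of it: grip firmly (60 N or more) or the roller sags.
- drum (a joint): Turn of the drum on its axle, rad, no stops, next to no friction; 0 at the start, grows as the drum rolls towards the roller's +x, falls when it rolls the other way. One full turn is 6.28 rad, 126 mm of rolling.
- rest: Wooden rest fixed to the table, board 200 x 156 x 12 mm. Origin: on the table below the parked roller's axle; axes as the parked roller's. The axle ends lie 42 mm above the table in open-topped slots, 9 mm wide, in two cheeks at y = -62 and +62 mm (10 mm thick, 32 mm long, top at z = 57 mm). The roller leaves straight up; it is out of the slots once raised 20 mm.
- rest_saddle (a point): Floor of the open-topped saddle on which the handle lies, 64 mm above the table, on a wooden post 145 mm behind the axle (14 mm thick along the handle, 43 mm wide, its cheeks 12 mm higher than this point).
- slab: Flat slab of pale stone, fixed, 230 mm along its x, 190 mm along its y, 14 mm thick. Origin: centre of its underside, on the table. There is room to roll along its x in either direction.
- slab_top (a point): Centre of the slab's upper face, 14 mm above the table.
- chalk_block: Bystander: paper-wrapped white block, 58 x 108 x 34 mm, lying on the table. Origin: centre of its underside.
- mixing_cup: Bystander: clear plastic cup, 69 mm across, 88 mm high. Origin: centre of its underside.
- crayon_tin: Bystander: small flat tin, 49 x 72 x 18 mm. Origin: centre of its underside.

How it is judged:
By the outcome, as a careful person would: the job done as asked, in the order asked, and still so for the second after the job is handed in, while the arm keeps its last pose, push and grip.
It also fails if it takes over 45 s, if anything falls off the work surface, if the arm or the gripper's body presses on something with over 40 N, if the wrist force passes 120 N, or if a joint passes its speed limit or range.

## Robot

A 6-joint arm with a two-finger parallel gripper is mounted at the origin on a cart in front of the work surface, level with it; the furniture and walls round the work are solid. World frame = base frame: x ahead of the robot, y to its left, z up, the work surface at z = 0. Lengths are in m, angles in rad, forces in N, time in s.
With the tool pointing down it reaches from about 0.35 to 0.975 m from the base axis. Payload 4.9 kg.
Tool frame: the origin (TCP) lies midway between the tips of the shut fingers; the grasp point (between the pads) lies 19 mm behind it; z points along the fingers, y is the line along which they close (so a half turn about z gives the same grasp; the last joint's range is limited). The gripper opens to 85 mm and grips with 20 to 120 N. Pads are 22 mm wide; open, the fingers measure 114 mm over their backs; the gripper's body (76 mm by 85 mm) begins 54 mm behind the grasp point. The pads swing forward as they close: fully open they stand 13 mm farther back than shut.
Start: joints at [-1.308, 0.053, 1.613, -0, 1.476, -0.119], TCP at [0.233, -0.58, 0.231] pointing down, gripper open.
Joint ranges: [-3.01, 3.01], [-1.01, 2.22], [0.06, 2.58], [-1.02, 4.17], [0.09, 2.62], [-3.14, 3.14]. Speed limits (rad/s): [2.57, 2.57, 3.14, 3.14, 3.14, 3.14].

## Interface

Orientations are given as a unit quaternion [w, x, y, z].
In Python, from plant import manip, vision gives the robot as it stands (manip), with the cameras (vision).
- The arm moves only by the tool shift_gripper, called as name(argument=value, ...), one argument or row to a line, values as JSON. Schema: {"type":"object","properties":{"increments":{"type":"object","properties":{"segments":{"type":"array","items":{"type":"array","items":{"type":"number"},"minItems":7,"maxItems":7},"minItems":1,"maxItems":5}},"additionalProperties":false,"required":["segments"]},"only":{"type":"string"},"quiet":{"type":"boolean"},"lines":{"type":"string"}},"required":["increments"],"additionalProperties":false}. increments is an object whose key "segments" holds a list of rows, 1 to 5 of them, each of 7 numbers: the opening from 0.0 (shut) to 1.0 (fully open), then dx, dy, dz in m, then a rotation vector rx, ry, rz in rad; each row shifts and turns the commanded pose from where the row before left it, along the tool's axes as they then stand; what a row does not reach is not made up. A row lasts 1/8 s, in which the tool goes at most 0.0625 m and 0.188 rad, less where a joint would pass 70% of its speed; a pose out of reach is approached as far as the arm can. The fingers move at their own pace and stop on an object; the grip force is fixed at half the most. Time passes only in rows, so rows that do not move let the fingers close. The tool returns the time, the measured TCP pose, the force, the opening and the grip force at its end. only (a regular expression) keeps the lines of the reply that match it, lines (a string "A,B") keeps lines A to B, and quiet returns only ok. Input that does not fit is refused with a message, and nothing moves.
- manip.state(): the state, without advancing time (a new reading comes with each control period).
- vision.grab_frame(name): name is "scene" or "top" or "wrist"; returns the picture (480x640x3 uint8, red, green, blue); there is no depth.
- vision.camera_params(name): a dict with "intrinsics" (3x3 intrinsics, pixels), "xyz" and "orientation" of the camera in the world. Camera axes: x right, y down, z forward; pixel columns grow to the right and rows downward; lengths in m; the calibration is good to about 2 mm. A picture is of the moment at which its call begins: read the wrist's pose just before it. camera_params takes no time and is no camera call; for the wrist camera it gives the pose at the moment of the call.
- manip.job_done(): hands the job in; it is judged then, once.
The state is a dict: "time": time; "joint_pos": joint angles; "joint_vel": joint speeds; "joint_efforts": joint torques, N m; "tool_pos": TCP position; "tool_rot": TCP orientation; "contact_force": force on the tool from outside, world axes, zero at the start; "ft_torque": the same for the moment, N m; "gripper_width": opening from 0.0 (shut) to 1.0 (fully open); "grasp_force": force on a finger pad.
Only numpy, scipy, OpenCV 4.12 (cv2) and the standard library are available. Lean on these libraries where they do the work, as an engineer would, in place of code of your own. Each camera call takes 0.05 s, during which the arm holds its last target. There are 200 camera calls.

## Working session

There is one attempt and no reset: what is moved stays moved. The work goes in short steps, Python scripts to look and compute and a tool call to move; the robot and the scene stay as the last step left them, time stands still between calls to the robot, and variables do not carry over. Pictures are saved under pics/ and viewed, at most 10 in all, crops included, and the job is handed in when it is done.

```bash
ls; mkdir -p pics; cat > h.py <<'E'
import numpy as np, cv2
from plant import manip, vision
from scipy.spatial.transform import Rotation as R
def rot(q): return R.from_quat([q[1],q[2],q[3],q[0]])
def ray(name,u,v,z,p=None):
    p=p or vision.camera_params(name); K=np.array(p["intrinsics"])
    d=rot(p["orientation"]).apply(np.linalg.inv(K)@[u,v,1]); o=np.array(p["xyz"])
    return o+d*(z-o[2])/d[2]
def proj(name,P,p=None):
    p=p or vision.camera_params(name); K=np.array(p["intrinsics"])
    c=rot(p["orientation"]).inv().apply(np.array(P)-np.array(p["xyz"])); q=(K@c.T).T
    return q[...,:2]/q[...,2:]
def snap(name,f):
    im=vision.grab_frame(name); cv2.imwrite("pics/"+f,im[:,:,::-1]); return im
E
python3 - <<'E'
from h import *
snap("top","top1.png");snap("scene","sc1.png")
for n in("top","scene"):print(n,vision.camera_params(n))
s=manip.state();print(s)
E
```

```text
pics
plant.py
top {'intrinsics': array([[481.76498019,   0.        , 319.1493937 ],
       [  0.        , 481.76498019, 240.894801  ],
       [  0.        ,   0.        ,   1.        ]]), 'xyz': array([ 0.38202079, -0.01066607,  0.96267732]), 'orientation': array([-0.05571193,  0.71130703, -0.69935962,  0.04283236])}
scene {'intrinsics': array([[458.88647099,   0.        , 310.99981032],
       [  0.        , 458.88647099, 240.75999379],
       [  0.        ,   0.        ,   1.        ]]), 'xyz': array([-0.1308716 , -0.39949433,  0.52686037]), 'orientation': array([-0.43828776,  0.75769115, -0.41384362,  0.2500828 ])}
{'time': 0.1, 'joint_pos': array([-1.30801928e+00,  5.32982286e-02,  1.61414712e+00, -3.61843177e-05,
        1.47601285e+00, -1.18969773e-01]), 'joint_vel': array([-0.00055661, -0.00205215, -0.00362606, -0.00136569, -0.00037208,
       -0.00127105]), 'joint_efforts': array([ 4.49113586e-04, -3.94904172e+01, -3.71362674e+01, -1.58910980e-04,
        3.84447689e-03, -2.40345930e-07]), 'tool_pos': array([ 0.23269975, -0.57945751,  0.2301871 ]), 'tool_rot': array([-9.29071984e-04,  9.81838154e-01,  1.89718132e-01, -8.49750240e-05]), 'contact_force': array([-0.32066876,  0.71585497, -0.40526309]), 'ft_torque': array([0.09887688, 0.02473009, 0.01159712]), 'grasp_force': 0.0, 'gripper_width': 1.0021912011658032}
```

View pics/top1.png

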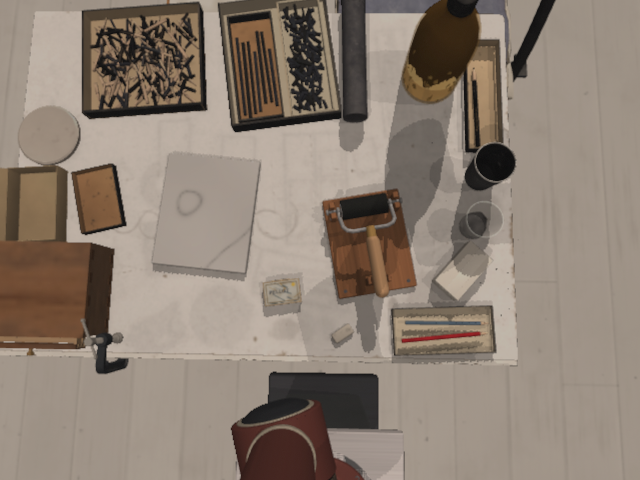

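View pics/sc1.png

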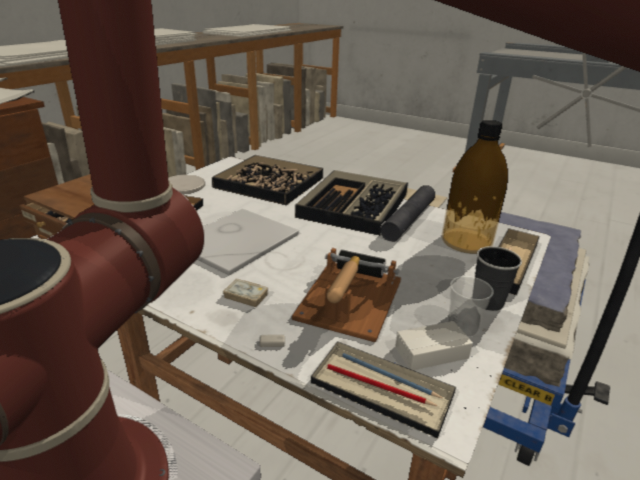

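The top view shows the roller in its rest (drum about (364,207), handle end (381,293)) and the slab with corners near (168,153), (260,160), (245,273) and (153,265). I'll enlarge both.

```bash
python3 - <<'E'
import cv2
im=cv2.imread("pics/top1.png")
cv2.imwrite("pics/c1.png",cv2.resize(im[180:305,310:430],None,fx=4.8,fy=4.8,interpolation=cv2.INTER_CUBIC))
cv2.imwrite("pics/c2.png",cv2.resize(im[145:285,145:270],None,fx=4,fy=4,interpolation=cv2.INTER_CUBIC))
E
```

```text
(no output)
```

View pics/c1.png

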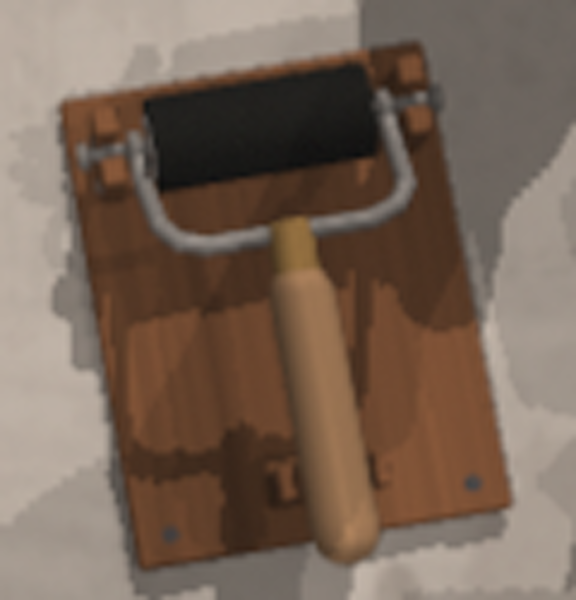

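View pics/c2.png

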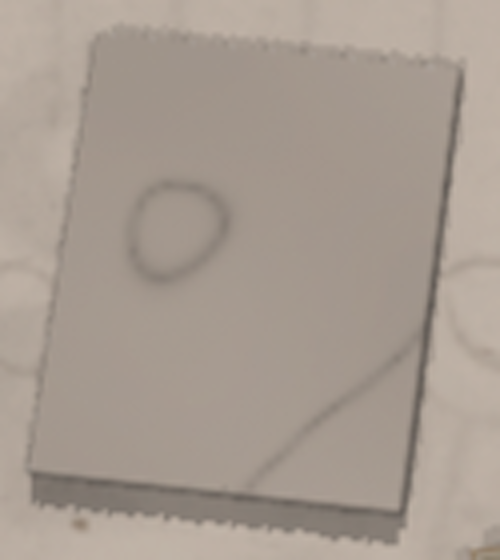

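```bash
python3 - <<'E'
from h import *
c1=lambda p:((p[0]+.5)/4.8+310-.5,(p[1]+.5)/4.8+180-.5)
c2=lambda p:((p[0]+.5)/4+145-.5,(p[1]+.5)/4+145-.5)
a=ray("top",*c1((82,154)),.042);b=ray("top",*c1((438,97)),.042)
h0=ray("top",*c1((300,275)),.077);h1=ray("top",*c1((348,540)),.077)
print("axle",a,b,np.linalg.norm(a-b),(a+b)/2)
yaw=lambda d:np.degrees(np.arctan2(d[1],d[0]))
d=a-b; print("yaw axle",yaw(d)-90,"handle",h0,h1,yaw(h0-h1))
# board
bc=[ray("top",*c1(p),.012) for p in((65,103),(422,42),(511,505),(143,568))]
print("board yaw",yaw(bc[0]-bc[3]),yaw(bc[1]-bc[2]),yaw(bc[0]-bc[1])-90)
S=np.array([ray("top",*c2(p),.014) for p in((95,32),(463,63),(403,513),(30,470))])
print(S,S.mean(0));print([np.linalg.norm(S[i]-S[i-1]) for i in range(4)],yaw(S[0]-S[3]),yaw(S[1]-S[2]),yaw(S[0]-S[1])-90,yaw(S[3]-S[2])-90)
y=np.radians(yaw(h0-h1)); 
for o in((a+b)/2,):
  for X in(-.095,):print("grip",o+np.array([X*np.cos(y),X*np.sin(y),.035]))
E
```

```text
axle [ 0.56876343 -0.00630725  0.042     ] [ 0.59443863 -0.15035975  0.042     ] 0.14632272500474303 [ 0.58160103 -0.0783335   0.042     ]
yaw axle 10.105993390113738 handle [ 0.51527002 -0.09147976  0.077     ] [ 0.41366129 -0.10999044  0.077     ] 10.324696163807891
board yaw 10.292036556377152 10.365281017916642 10.725809260124862
[[0.69313853 0.32068869 0.014     ]
 [0.67911116 0.13084169 0.014     ]
 [0.44898371 0.1524639  0.014     ]
 [0.46721974 0.33920458 0.014     ]] [0.57211328 0.23579971 0.014     ]
[np.float64(0.22667628487903482), np.float64(0.19036451252774), np.float64(0.23114100091841341), np.float64(0.18762898318974036)] -4.685386386532589 -5.3676114242383335 -4.225778153998192 -5.577493693847558
grip [ 0.48813928 -0.09535999  0.077     ]
```

The roller is at (0.582,-0.078) with a yaw of 10.3°. The slab centre is (0.572,0.236) with a yaw of about -5°. I'll move above the grip.

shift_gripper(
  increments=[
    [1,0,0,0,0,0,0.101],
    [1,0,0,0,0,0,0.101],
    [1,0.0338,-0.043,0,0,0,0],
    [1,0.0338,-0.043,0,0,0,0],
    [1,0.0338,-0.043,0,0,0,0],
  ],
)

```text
refused: increments: the value is not of type 'object' (schema: type "object"). Nothing was moved.
```

Wrong form. The message asks for an object with the rows under "segments", so I'll send the same numbers that way.

shift_gripper(
  increments={"segments": [[1,0,0,0,0,0,0.101],[1,0,0,0,0,0,0.101],[1,0.0338,-0.043,0,0,0,0],[1,0.0338,-0.043,0,0,0,0],[1,0.0338,-0.043,0,0,0,0]]},
)

```text
time: 0.72
tool_pos: [0.3099, -0.4333, 0.2306]
tool_rot: [-0.0, 0.996, 0.089, -0.0]
contact_force: [-0.5, -0.5, 0.6]
gripper_width: 1.0
grasp_force: 0.0
```

shift_gripper(
  increments={"segments": [[1,0.0338,-0.043,0,0,0,0],[1,0.0338,-0.043,0,0,0,0],[1,0.0338,-0.043,0,0,0,0],[1,0.0338,-0.043,0,0,0,0],[1,0.0338,-0.043,0,0,0,0]]},
)

```text
time: 1.35
tool_pos: [0.4377, -0.1914, 0.2309]
tool_rot: [-0.0, 0.996, 0.09, -0.0]
contact_force: [1.9, 0.0, 0.0]
gripper_width: 1.001
grasp_force: 0.0
```

shift_gripper(
  increments={"segments": [[1,0.0338,-0.043,0,0,0,0],[1,0.0338,-0.043,0,0,0,0],[1,0,0,0,0,0,0],[1,0,0,0,0,0,0]]},
)

```text
time: 1.85
tool_pos: [0.4882, -0.0965, 0.2308]
tool_rot: [0.0, 0.996, 0.09, -0.001]
contact_force: [-0.4, -0.1, -0.2]
gripper_width: 1.0
grasp_force: 0.0
```

```bash
cat > st.py <<'E'
from h import *
s=manip.state();r=rot(s["tool_rot"]);print(s["time"],s["tool_pos"],"x",r.as_matrix()[:,0],"z",r.as_matrix()[:,2],"yaw",np.degrees(np.arctan2(*r.as_matrix()[[1,0],0])),s["contact_force"],s["ft_torque"],s["gripper_width"],s["grasp_force"])
E
python3 - <<'E'
from st import *
T=np.array([.490,-.0953,.058])
print("tool delta",r.inv().apply(T-s["tool_pos"]))
snap("wrist","w1.png")
g=np.array([.4881,-.0956,.077]);u=np.array([.9839,.1788,0])
print(proj("wrist",np.array([g,g+.025*u,g-.05*u])))
E
```

```text
1.85 [ 0.48818829 -0.09650487  0.23082725] x [ 0.98379163  0.1793126  -0.00101442] z [-9.98010381e-04 -1.81707196e-04 -9.99999485e-01] yaw 10.329728783226763 [-0.37188157 -0.0928375  -0.17703115] [ 0.00456281 -0.02952641 -0.00272599] 0.9998698970493259 0.0
tool delta [ 0.00217371 -0.00086044  0.17282514]
[[312.5493152  217.43486209]
 [312.45117012 181.98888308]
 [312.73356903 283.9797951 ]]
```

View pics/w1.png

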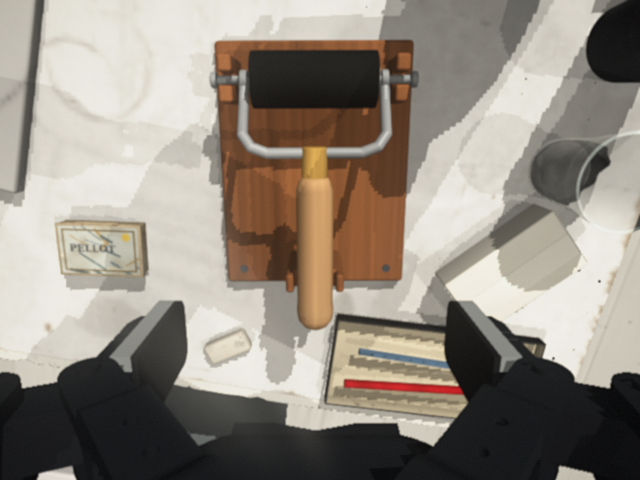

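The wrist view shows the handle vertical and centred on column ≈314, about 1.4 mm right of the prediction. That matches the current tool y, so I'll descend and grip.

shift_gripper(
  increments={"segments": [[1,0.002,0,0.045,0,0,0],[1,0,0,0.045,0,0,0],[1,0,0,0.045,0,0,0],[1,0,0,0.038,0,0,0],[1,0,0,0,0,0,0]]},
)

```text
time: 2.52
tool_pos: [0.4871, -0.0964, 0.0549]
tool_rot: [-0.002, 0.996, 0.089, -0.004]
contact_force: [0.2, 0.3, 0.3]
gripper_width: 1.002
grasp_force: 0.0
```

shift_gripper(
  increments={"segments": [[0,0,0,0,0,0,0],[0,0,0,0,0,0,0],[0,0,0,0,0,0,0],[0,0,0,0,0,0,0],[0,0,0,0,0,0,0]]},
)

```text
time: 3.15
tool_pos: [0.4915, -0.0965, 0.06]
tool_rot: [0.001, 0.996, 0.09, 0.001]
contact_force: [-1.4, 0.1, 5.9]
gripper_width: 0.284
grasp_force: 58.8
```

shift_gripper(
  increments={"segments": [[0,0,0,0,0,0,0],[0,0,0,0,0,0,0],[0,0,0,0,0,0,0]]},
)

```text
time: 3.52
tool_pos: [0.4915, -0.0965, 0.06]
tool_rot: [0.001, 0.996, 0.09, 0.001]
contact_force: [-1.6, -1.4, 5.9]
gripper_width: 0.289
grasp_force: 58.8
```

```bash
python3 st.py
```

```text
3.525 [ 0.49154553 -0.09648887  0.05998171] x [0.98377563 0.17939388 0.00183121] z [ 0.00205815 -0.00107895 -0.9999973 ] yaw 10.334474546376903 [-1.63005854 -1.38691339  5.87219713] [0.06743718 0.29419489 0.10479437] 0.28949357890288474 58.79217579960823
```

shift_gripper(
  increments={"segments": [[0,0,0,-0.01,0,0,0],[0,0,0,-0.015,0,0,0],[0,0,0,-0.02,0,0,0],[0,0,0,-0.025,0,0,0],[0,0,0,-0.03,0,0,0]]},
)

```text
time: 4.15
tool_pos: [0.4893, -0.0955, 0.1578]
tool_rot: [-0.001, 0.996, 0.09, -0.002]
contact_force: [0.3, -0.9, -2.6]
gripper_width: 0.289
grasp_force: 64.9
```

shift_gripper(
  increments={"segments": [[0,0,0,0,0,0,0],[0,0,0,0,0,0,0],[0,0,0,0,0,0,0]]},
)

```text
time: 4.53
tool_pos: [0.4892, -0.0957, 0.1562]
tool_rot: [-0.001, 0.996, 0.09, -0.002]
contact_force: [0.6, -0.0, -2.6]
gripper_width: 0.289
grasp_force: 64.9
```

```bash
python3 - <<'E'
from st import *
snap("scene","s2.png");im=snap("wrist","w2.png")
p=s["tool_pos"];M=r.as_matrix();g=p-.019*M[:,2];fx=M[:,0];fy=-M[:,1]
o=g+.095*fx-np.array([0,0,.035])
print("origin est",o)
for y in(-.075,.075):print(proj("wrist",o+y*fy),proj("scene",o+y*fy))
for y in(-.045,.045):print([proj("scene",o+y*fy+[0,0,z]) for z in(-.02,.02)])
sc=cv2.imread("pics/s2.png")
a=cv2.resize(sc[150:350,250:450],(600,600),interpolation=cv2.INTER_CUBIC)
cv2.imwrite("pics/c3.png",a)
E
```

```text
4.525 [ 0.48924677 -0.09567547  0.1561793 ] x [ 0.98387665  0.1788203  -0.00316664] z [-0.00343517  0.00119209 -0.99999339] yaw 10.30110564095379 [ 0.56895476 -0.00950819 -2.61923919] [-0.0470625   0.11563243  0.05254365] 0.2890157921516387 64.91078808903694
origin est [ 0.58278032 -0.07871019  0.13987834]
[533.95387099  33.28959773] [404.58923064 226.13799852]
[92.83325173 33.28430861] [327.80526452 211.63776527]
[array([387.49190616, 232.59068219]), array([389.62877638, 213.40564193])]
[array([341.98527352, 223.68731785]), array([343.02590223, 204.92899642])]
```

View pics/c3.png

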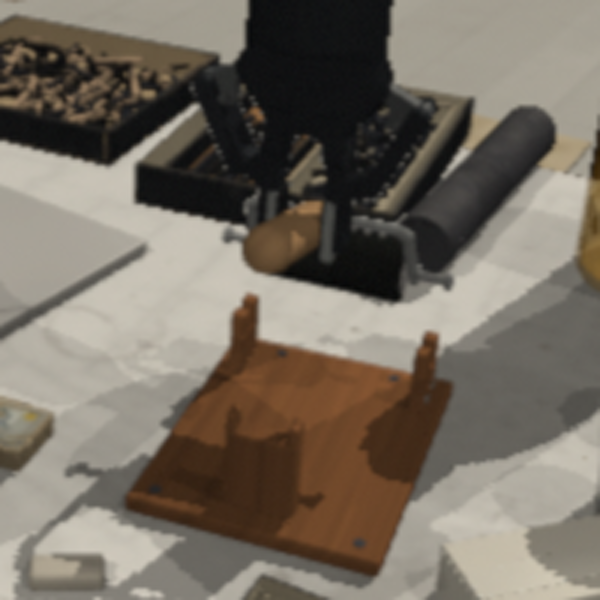

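View pics/w2.png

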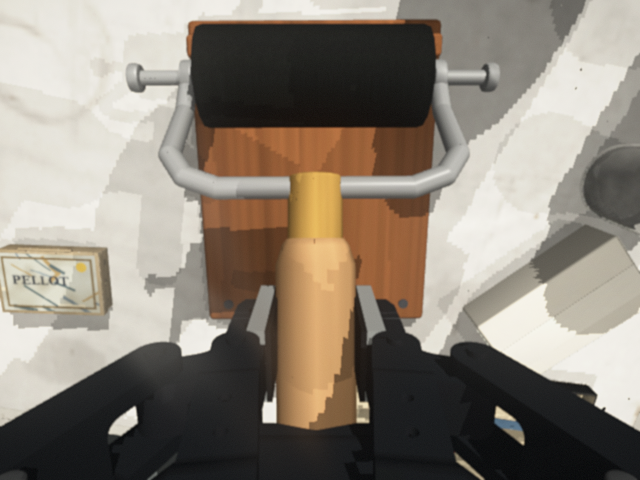

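The prediction doesn't match. The axle ends, at crop (233,236)/(447,282) and wrist (128,77)/(497,76), are lower than a level roller would give, so it has sagged. I'll fit the pitch.

```bash
cat > fit.py <<'E'
from h import *
from scipy.optimize import least_squares
# fit roller pose in tool frame: pitch (nose down +), yaw, gx: grip position along handle, gz
def model(q,s,roll=0):
    p=s["tool_pos"];Rt=rot(s["tool_rot"])
    # roller axes in tool at level: x=tx, y=-ty, z=-tz
    B=np.array([[1,0,0],[0,-1,0],[0,0,-1]]).T
    Rr=Rt*R.from_matrix(B)*R.from_euler("ZYX",[q[1],q[0],0])
    g=p-.019*Rt.as_matrix()[:,2]
    o=g+Rr.apply([-q[2],0,-.035+q[3]])   # grip at x=q[2] (neg), height offset
    return o,Rr
def fit(obs,s,cams):
    def f(q):
        o,Rr=model(q,s); e=[]
        for n,P,uv in obs: e+=list(proj(n,o+Rr.apply(P),cams[n])-uv)
        return np.r_[e,(q[2]+.095)/.003,q[3]/.003,q[1]/.05]
    r=least_squares(f,[0.1,0,-.095,0]);return r,*model(r.x,s)
E
python3 - <<'E'
from fit import *
s=manip.state();cams={n:vision.camera_params(n) for n in("scene","wrist")}
c=lambda x,y:np.array([x/3+250,y/3+150])
obs=[("scene",[0,.075,0],c(228,235)),("scene",[0,-.075,0],c(452,283)),("wrist",[0,.075,0],[128,77]),("wrist",[0,-.075,0],[498,76])]
r,o,Rr=fit(obs,s,cams);print(r.x,np.degrees(r.x[0]),np.round(r.fun,1));print("origin",o)
for X in(-.18,-.066): print(X,proj("scene",o+Rr.apply([X,0,.035]))-[250,150],"*3",proj("wrist",o+Rr.apply([X,0,.035])))
E
```

```text
[ 0.29130933  0.00381679 -0.09788786 -0.00106395] 16.690795033517343 [-0.8 -1.8  0.9 -2.7  1.4  0.4 -0.4 -0.1 -1.  -0.4  0.1]
origin [ 0.57152911 -0.08058205  0.11288511]
-0.18 [86.70275185 81.23178311] *3 [315.20279344 599.2628165 ]
-0.066 [106.07172436  70.75223533] *3 [313.75146461 235.85959764]
```

The roller has sagged about 17° nose-down in the grip. I'll yaw to the slab direction, then tilt the tool so the roller is level, and re-measure to check for creep.

shift_gripper(
  increments={"segments": [[0,0,0,-0.01,0,0,0.067],[0,0,0,-0.01,0,0,0.067],[0,0,0,-0.01,0,0,0.067],[0,0,0,0,0,0,0.066],[0,0,0,0,0,0,0]]},
)

```text
time: 5.25
tool_pos: [0.4902, -0.096, 0.1877]
tool_rot: [-0.0, 0.999, -0.043, -0.0]
contact_force: [-1.0, 0.5, -1.7]
gripper_width: 0.284
grasp_force: 64.9
```

shift_gripper(
  increments={"segments": [[0,0,0,0,0,0.06,0],[0,0,0,0,0,0.08,0],[0,0,0,0,0,0.08,0],[0,0,0,0,0,0.07,0],[0,0,0,0,0,0,0]]},
)

```text
time: 5.88
tool_pos: [0.4892, -0.0959, 0.1871]
tool_rot: [0.006, 0.989, -0.043, 0.143]
contact_force: [-0.0, -0.1, -1.9]
gripper_width: 0.288
grasp_force: 64.9
```

shift_gripper(
  increments={"segments": [[0,0,0,0,0,0,0],[0,0,0,0,0,0,0]]},
)

```text
time: 6.12
tool_pos: [0.4908, -0.0962, 0.1884]
tool_rot: [0.006, 0.989, -0.043, 0.144]
contact_force: [0.0, 0.6, -2.0]
gripper_width: 0.286
grasp_force: 65.0
```

```bash
cat > look.py <<'E'
from st import *
import sys
cams={n:vision.camera_params(n) for n in("scene","wrist")}
a=snap("scene",sys.argv[1]+"s.png");w=snap("wrist",sys.argv[1]+"w.png")
import pickle;pickle.dump((s,cams),open("last.pkl","wb"))
x,y=map(int,sys.argv[2:4])
t=cv2.resize(a[y:y+150,x:x+200],(800,600),interpolation=cv2.INTER_CUBIC)[:,:,::-1].copy()
w=cv2.resize(w[:,:,::-1],(240,180))
t[:180,-240:]=w; cv2.imwrite("pics/"+sys.argv[1]+"c.png",t)
E
python3 look.py a 250 180
```

```text
6.125 [ 0.49083086 -0.09617941  0.18843538] x [ 0.95481481 -0.08306042  0.28535881] z [ 0.28427903 -0.02480103 -0.95842075] yaw -4.9717086399658585 [ 0.02750581  0.63893761 -1.98469195] [0.0143311  0.34553084 0.04639643] 0.2858044079802637 64.95137438178062
```

View pics/ac.png

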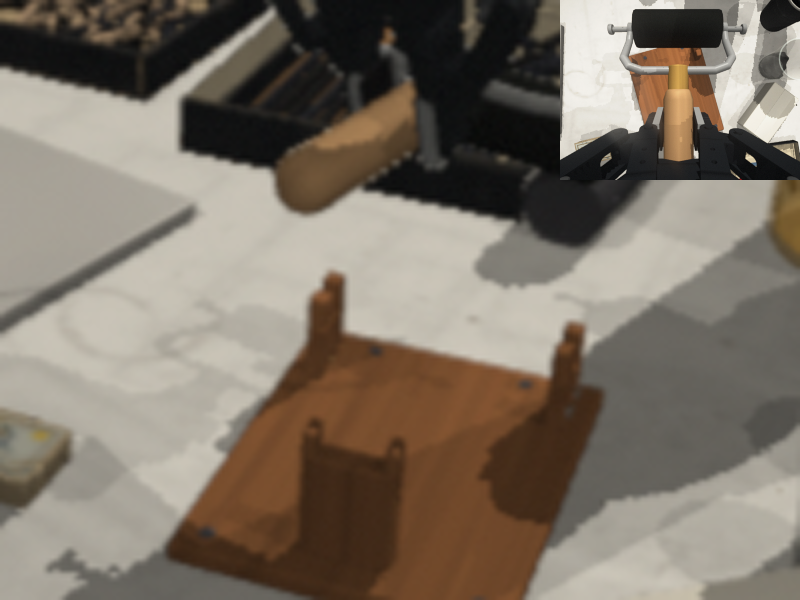

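The inset shows the nuts at about the same wrist pixels as before, so there is no visible creep. The rear handle end is at scene (325,227). Template matching against w2 will give the exact shift.

```bash
cat > tm.py <<'E'
from fit import *
def nuts(f,ref="pics/w2.png",pts=((128,77),(498,76))):
    a=cv2.imread(ref,0);b=cv2.imread(f,0);o=[]
    # edge pictures so the background matters less
    for (x,y),x0 in zip(pts,(122,484)):
        t=a[y-16:y+17,x0:x0+14+8]; reg=b[y-46:y+47,x0-30:x0+52]
        m=cv2.matchTemplate(reg,t,cv2.TM_CCOEFF_NORMED);_,v,_,l=cv2.minMaxLoc(m)
        o.append((x+l[0]-30,y-30+l[1],round(v,2)))
    return o
def wfit(f,s,cams):
    n=nuts(f);obs=[("wrist",[0,.075,0],n[0][:2]),("wrist",[0,-.075,0],n[1][:2])]
    r,o,Rr=fit(obs,s,cams);e=Rr.as_euler("ZYX",degrees=True)
    print(n,"q",r.x,"world yaw,pitch,roll",e,"origin",o);return r,o,Rr
E
python3 - <<'E'
from tm import *;import pickle
s,cams=pickle.load(open("last.pkl","rb"))
r,o,Rr=wfit("pics/aw.png",s,cams)
print(proj("scene",o+Rr.apply([-.18,0,.035]),cams["scene"]),"seen ~325,227")
# steps to above slab start, in tool axes
q=np.radians(-5);u=np.array([np.cos(q),np.sin(q),0])
T=np.array([.572,.236,.014])-.068*u+[0,0,.02]
d=T-o;print("world",d,"tool",rot(s["tool_rot"]).inv().apply(d*[1,1,0]))
print("unit up in tool",rot(s["tool_rot"]).inv().apply([0,0,1]),"fwd u",rot(s["tool_rot"]).inv().apply(u))
E
```

```text
[(128, 77, 0.97), (498, 75, 0.66)] q [ 0.28393285  0.00689225 -0.09765262 -0.00097728] world yaw,pitch,roll [-4.59375759 -0.311745   -0.11658732] origin [ 0.5829563  -0.10361776  0.17120002]
[321.88651429 225.90175644] seen ~325,227
world [-0.07869754  0.34554435 -0.13720002] tool [-0.10384263 -0.33742185 -0.03094192]
unit up in tool [ 2.85358813e-01  6.80550553e-05 -9.58420755e-01] fwd u [9.58420640e-01 4.73514750e-04 2.85358812e-01]
```

shift_gripper(
  increments={"segments": [[0,-0.006,-0.02,-0.002,0,0,0],[0,-0.01,-0.035,-0.003,0,0,0],[0,-0.012,-0.04,-0.0036,0,0,0],[0,-0.014,-0.045,-0.0042,0,0,0],[0,-0.014,-0.045,-0.0042,0,0,0]]},
)

```text
time: 6.85
tool_pos: [0.448, 0.0947, 0.1889]
tool_rot: [0.006, 0.989, -0.043, 0.145]
contact_force: [0.7, 0.8, -2.1]
gripper_width: 0.286
grasp_force: 65.0
```

shift_gripper(
  increments={"segments": [[0,-0.014,-0.045,-0.0042,0,0,0],[0,-0.012,-0.04,-0.0036,0,0,0],[0,-0.011,-0.035,-0.0033,0,0,0],[0,-0.0065,-0.02,-0.0019,0,0,0],[0,-0.004,-0.0124,-0.001,0,0,0]]},
)

```text
time: 7.48
tool_pos: [0.412, 0.2507, 0.1884]
tool_rot: [0.006, 0.989, -0.042, 0.144]
contact_force: [0.1, -0.8, -1.7]
gripper_width: 0.286
grasp_force: 64.9
```

shift_gripper(
  increments={"segments": [[0,0,0,0,0,0,0],[0,0,0,0,0,0,0],[0,0,0,0,0,0,0]]},
)

```text
time: 7.85
tool_pos: [0.4125, 0.2487, 0.1884]
tool_rot: [0.006, 0.989, -0.044, 0.144]
contact_force: [0.2, -0.1, -2.6]
gripper_width: 0.286
grasp_force: 64.9
```

```bash
cat > m.py <<'E'
import sys
from tm import *;from st import s
cams={n:vision.camera_params(n) for n in("scene","wrist")}
snap("wrist",sys.argv[1]+"w.png");snap("scene",sys.argv[1]+"s.png")
r,o,Rr=wfit("pics/"+sys.argv[1]+"w.png",s,cams)
q=np.radians(-5);u=np.array([np.cos(q),np.sin(q),0]);v=np.array([-u[1],u[0],0])
e=o-np.array([.572,.236,.014]);print("slab x,y, height of underside",e@u,e@v,e[2]-.02)
E
python3 m.py b
```

```text
7.85 [0.41250321 0.2487195  0.18842767] x [ 0.95448253 -0.08469047  0.2859906 ] z [ 0.28486655 -0.02533127 -0.95823242] yaw -5.070530037968116 [ 0.24668112 -0.133113   -2.59416656] [ 0.08828362  0.34593932 -0.00236983] 0.2862372154635019 64.94888484477997
[(128, 77, 0.97), (498, 75, 0.63)] q [ 0.28354757  0.00667164 -0.09766512 -0.00098189] world yaw,pitch,roll [-4.70441249 -0.37162213 -0.11234701] origin [0.5046516  0.24110148 0.17128648]
slab x,y, height of underside -0.0675367433775262 -0.0007877365570043828 0.13728648295666396
```

shift_gripper(
  increments={"segments": [[0,-0.0057,0,0.0192,0,0,0],[0,-0.0086,0,0.0288,0,0,0],[0,-0.0086,0,0.0288,0,0,0],[0,-0.0086,0,0.0288,0,0,0],[0,-0.0043,0,0.0144,0,0,0]]},
)

```text
time: 8.57
tool_pos: [0.4114, 0.2486, 0.0613]
tool_rot: [0.007, 0.989, -0.043, 0.143]
contact_force: [-0.5, -0.6, -2.5]
gripper_width: 0.286
grasp_force: 64.9
```

shift_gripper(
  increments={"segments": [[0,0,0,0,0,0,0],[0,0,0,0,0,0,0],[0,0,0,0,0,0,0]]},
)

```text
time: 8.95
tool_pos: [0.4134, 0.25, 0.0649]
tool_rot: [0.006, 0.988, -0.043, 0.146]
contact_force: [0.5, 0.9, -2.6]
gripper_width: 0.287
grasp_force: 65.0
```

```bash
python3 m.py c
```

```text
8.95 [0.41335223 0.24997803 0.06492607] x [ 0.95383995 -0.08377455  0.28839413] z [ 0.28742852 -0.02363025 -0.95751055] yaw -5.019335639888129 [ 0.472992    0.93781865 -2.63444233] [ 0.03826717  0.36111928 -0.01957286] 0.28678637282627756 64.95262250304222
[(128, 77, 0.98), (498, 75, 0.69)] q [ 0.28381746  0.00677403 -0.0976526  -0.00097727] world yaw,pitch,roll [-4.62092539 -0.50052617 -0.02371531] origin [0.50553462 0.24251996 0.04799594]
slab x,y, height of underside -0.06678071182168542 0.0007023116316320629 0.013995939625755318
```

shift_gripper(
  increments={"segments": [[0,-0.0009,0,0.0029,0,0,0],[0,-0.0009,0,0.0029,0,0,0],[0,0,0,0,0,0,0]]},
)

```text
time: 9.43
tool_pos: [0.4118, 0.2492, 0.0565]
tool_rot: [0.007, 0.989, -0.043, 0.144]
contact_force: [-0.7, 0.7, -2.5]
gripper_width: 0.286
grasp_force: 64.9
```

shift_gripper(
  increments={"segments": [[0,-0.0009,0,0.0029,0,0,0],[0,0,0,0,0,0,0],[0,0,0,0,0,0,0]]},
)

```text
time: 9.8
tool_pos: [0.4123, 0.2495, 0.0542]
tool_rot: [0.006, 0.989, -0.043, 0.144]
contact_force: [1.0, -0.5, -1.8]
gripper_width: 0.289
grasp_force: 65.0
```

shift_gripper(
  increments={"segments": [[0,-0.0006,0,0.0019,0,0,0],[0,0,0,0,0,0,0],[0,0,0,0,0,0,0]]},
)

```text
time: 10.18
tool_pos: [0.4125, 0.2496, 0.0525]
tool_rot: [0.006, 0.989, -0.043, 0.145]
contact_force: [0.9, 0.4, -0.7]
gripper_width: 0.285
grasp_force: 65.1
```

shift_gripper(
  increments={"segments": [[0,-0.0006,0,0.0019,0,0,0],[0,0,0,0,0,0,0],[0,0,0,0,0,0,0]]},
)

```text
time: 10.55
tool_pos: [0.4125, 0.2497, 0.0505]
tool_rot: [0.006, 0.989, -0.043, 0.145]
contact_force: [0.7, 0.3, 1.8]
gripper_width: 0.288
grasp_force: 65.2
```

```bash
python3 m.py d
```

```text
10.55 [0.41249561 0.24965314 0.05051693] x [ 0.95433994 -0.08337464  0.28685179] z [ 0.28580976 -0.02443339 -0.95797484] yaw -4.992892736644123 [0.72854139 0.25583676 1.81943768] [ 0.05314113 -0.18232213  0.13277681] 0.2882924345171455 65.1737393438816
[(125, 71, 0.95), (502, 69, 0.68)] q [ 0.25068663  0.00540015 -0.09761127 -0.00096205] world yaw,pitch,roll [-4.6853196  -2.30620779 -0.05949332] origin [0.50571074 0.24199521 0.03671343]
slab x,y, height of underside -0.06655952235517262 0.0001949115796384451 0.0027134253175008123
```

shift_gripper(
  increments={"segments": [[0,0.0048,0,0.0014,0,0,0],[0,0.0096,0,0.0029,0,0,0],[0,0.0096,0,0.0029,0,0,0],[0,0.0096,0,0.0029,0,0,0],[0,0.0096,0,0.0029,0,0,0]]},
)

```text
time: 11.28
tool_pos: [0.458, 0.2456, 0.0501]
tool_rot: [0.006, 0.989, -0.043, 0.145]
contact_force: [-1.0, 2.0, 1.8]
gripper_width: 0.285
grasp_force: 65.4
```

Contact force is steady at about 4 N. I'll continue for another 90 mm.

shift_gripper(
  increments={"segments": [[0,0.0096,0,0.0029,0,0,0],[0,0.0096,0,0.0029,0,0,0],[0,0.0096,0,0.0029,0,0,0],[0,0.0096,0,0.0029,0,0,0],[0,0.0096,0,0.0029,0,0,0]]},
)

```text
time: 11.9
tool_pos: [0.5076, 0.2411, 0.0498]
tool_rot: [0.006, 0.989, -0.043, 0.144]
contact_force: [-0.7, 3.0, 2.7]
gripper_width: 0.289
grasp_force: 65.4
```

shift_gripper(
  increments={"segments": [[0,0.0096,0,0.0029,0,0,0],[0,0.0096,0,0.0029,0,0,0],[0,0.0096,0,0.0029,0,0,0],[0,0.0067,0,0.002,0,0,0],[0,0.0029,0,0.0009,0,0,0]]},
)

```text
time: 12.52
tool_pos: [0.5473, 0.2376, 0.0497]
tool_rot: [0.006, 0.989, -0.043, 0.144]
contact_force: [-0.3, 2.2, 3.0]
gripper_width: 0.283
grasp_force: 65.4
```

shift_gripper(
  increments={"segments": [[0,0,0,0,0,0,0],[0,0,0,0,0,0,0]]},
)

```text
time: 12.78
tool_pos: [0.5467, 0.2376, 0.0496]
tool_rot: [0.006, 0.989, -0.043, 0.144]
contact_force: [-0.3, 1.4, 2.3]
gripper_width: 0.284
grasp_force: 65.3
```

```bash
python3 m.py e
```

```text
12.775 [0.54674092 0.23762131 0.04964715] x [ 0.95464675 -0.083277    0.28585754] z [ 0.28476316 -0.02498987 -0.95827212] yaw -4.98548054757477 [-0.2774245   1.38658058  2.33518234] [ 0.26795301 -0.23894243  0.31595623] 0.2842366575378003 65.33534780144691
[(123, 70, 0.96), (502, 66, 0.7)] q [ 0.24111878  0.01035725 -0.09772595 -0.0010043 ] world yaw,pitch,roll [-4.41056929 -2.79409    -0.17799568] origin [0.64039241 0.23034314 0.03665683]
slab x,y, height of underside 0.06862518805236845 0.00032546190771659035 0.00265682590203627
```

Travel was 135 mm (≈1.07 turns) with contact kept throughout. I'll lift gently.

shift_gripper(
  increments={"segments": [[0,0.0014,0,-0.0048,0,0,0],[0,0.0029,0,-0.0096,0,0,0],[0,0.0043,0,-0.0144,0,0,0],[0,0.0043,0,-0.0144,0,0,0],[0,0.0043,0,-0.0144,0,0,0]]},
)

```text
time: 13.5
tool_pos: [0.5471, 0.2376, 0.1114]
tool_rot: [0.006, 0.989, -0.043, 0.145]
contact_force: [0.2, 0.3, -1.9]
gripper_width: 0.281
grasp_force: 64.9
```

shift_gripper(
  increments={"segments": [[0,0.0043,0,-0.0144,0,0,0],[0,0.0043,0,-0.0144,0,0,0],[0,0.0029,0,-0.0096,0,0,0],[0,0.0014,0,-0.0048,0,0,0],[0,0,0,0,0,0,0]]},
)

```text
time: 14.12
tool_pos: [0.547, 0.2377, 0.155]
tool_rot: [0.006, 0.989, -0.043, 0.144]
contact_force: [-0.8, -0.1, -1.9]
gripper_width: 0.284
grasp_force: 64.9
```

shift_gripper(
  increments={"segments": [[0,-0.0077,0,-0.0023,0,0,0],[0,-0.0115,0,-0.0034,0,0,0],[0,-0.0115,0,-0.0034,0,0,0],[0,-0.0077,0,-0.0023,0,0,0],[0,0,0,0,0,0,0]]},
)

```text
time: 14.75
tool_pos: [0.5064, 0.2413, 0.1549]
tool_rot: [0.006, 0.989, -0.043, 0.144]
contact_force: [0.2, -0.5, -1.8]
gripper_width: 0.285
grasp_force: 64.9
```

shift_gripper(
  increments={"segments": [[0,0,0,0,0,0,0],[0,0,0,0,0,0,0],[0,0,0,0,0,0,0]]},
)

```text
time: 15.12
tool_pos: [0.5073, 0.241, 0.1548]
tool_rot: [0.006, 0.989, -0.043, 0.144]
contact_force: [0.1, 0.3, -3.0]
gripper_width: 0.285
grasp_force: 64.9
```

```bash
python3 m.py f
python3 -c "
import cv2
a=cv2.imread('pics/fs.png');w=cv2.imread('pics/fw.png')
import numpy as np
cv2.imwrite('pics/fc.png',np.hstack([cv2.resize(a[130:330,160:360],(400,400),interpolation=2),cv2.resize(w,(400,300))[[*range(300)]+[0]*100]]))"
```

```text
15.125 [0.50727476 0.24104784 0.15483559] x [ 0.95458332 -0.08367569  0.28595292] z [ 0.28485665 -0.02501526 -0.95824367] yaw -5.009558455826514 [ 0.13778589  0.27856386 -3.04996159] [ 0.02985529  0.36052892 -0.02853442] 0.28545920553924087 64.92387548089027
[(127, 74, 0.96), (504, 59, 0.62)] q [ 0.24542522  0.01687696 -0.09878154 -0.00139321] world yaw,pitch,roll [-4.07126132 -2.55168156 -0.27927137] origin [0.6019006  0.23422491 0.14108334]
slab x,y, height of underside 0.02994152590599553 0.0008376724933904336 0.10708334203360408
```

View pics/fc.png

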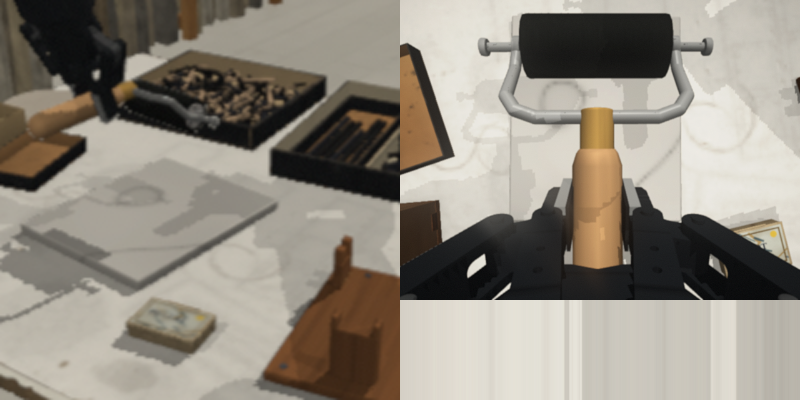

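The wrist view shows the drum level side to side, with nuts at about (130,74) and (498,74), over the slab. It is about 1° nose-up and 103 mm up, so I'll trim the pitch slightly.

shift_gripper(
  increments={"segments": [[0,0,0,0,0,-0.01,0],[0,0,0,0,0,-0.01,0],[0,0,0,0,0,0,0],[0,0,0,0,0,0,0],[0,0,0,0,0,0,0]]},
)

```text
time: 15.85
tool_pos: [0.507, 0.2411, 0.1548]
tool_rot: [0.006, 0.99, -0.043, 0.134]
contact_force: [-0.7, 0.2, -2.1]
gripper_width: 0.288
grasp_force: 64.9
```

shift_gripper(
  increments={"segments": [[0,0,0,0,0,0,0],[0,0,0,0,0,0,0],[0,0,0,0,0,0,0]]},
)

```text
time: 16.23
tool_pos: [0.5071, 0.2411, 0.1549]
tool_rot: [0.006, 0.99, -0.043, 0.134]
contact_force: [0.1, 0.1, -2.6]
gripper_width: 0.285
grasp_force: 64.9
```

```bash
python3 - <<'E'
from tm import *
s=manip.state();cams={"wrist":vision.camera_params("wrist")};snap("wrist","gw.png")
n=nuts("pics/gw.png");print(n)
n2=nuts("pics/gw.png",ref="pics/fw.png",pts=((129,74),(498,74)));print(n2)
obs=[("wrist",[0,.075,0],n2[0][:2]),("wrist",[0,-.075,0],n2[1][:2])]
r,o,Rr=fit(obs,s,cams);print(Rr.as_euler("ZYX",degrees=True),o,"underside over slab",o[2]-.034)
print(np.abs(s["joint_vel"]).max(),s["grasp_force"])
E
```

```text
[(127, 74, 0.97), (500, 72, 0.62)]
[(129, 74, 1.0), (498, 74, 1.0)]
[-4.83090086  0.81676527 -0.04466908] [0.59975425 0.23327417 0.13542851] underside over slab 0.10142851097251238
0.001847766173635029 64.92570385336876
```

Pitch is level within 1°, the underside is about 10 cm above the slab, and the arm is steady.

```bash
python3 -c "
from plant import manip, vision;print(manip.job_done())"
```

```text
the job is handed in; nothing more can be done
None
```

I handed the job in: the roller went about 1.07 turns (135 mm) along the slab at roughly 4–5 N and is now held level within about 1°, steady over the slab with the drum's underside about 10 cm up; it had sagged 17° in the grip on the first lift, which I corrected by tilting the gripper.

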